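# Lock a sieve stack on the tea sample sifter

### The job

Gently set the brass sieve stack upright on the sifter's deck in its nest, between the two rubber-nosed posts and the clamp shoe. Then lock it in: turn the red wing knob clockwise until you feel the clamp's sprung roller drop into the notch of the cam, stop there and let go - turning on past the notch rides up the steep end of the cam and crushes the thin sieve ring. Leave everything else on the bench where it stands.

Things in the scene. Friction and masses are not known exactly. Their poses are not given: they have to be found in the camera images.
- brass_sieve: Brass test-sieve stack (receiver pan, sieve and lid, one solid piece of about 0.55 kg): a cylinder 100 mm in diameter and 62 mm high with a black grip knob on top. Origin: centre of its underside, z up.
- brass_lid_knob (a point): Centre of the black grip knob on the brass stack's lid, 88 mm above the stack's underside on its axis: an upright cylinder 24 mm in diameter and 24 mm high, on a thin 14 mm stem, so its lower end is 14 mm above the lid. Grasp here from above.
- sifter: The sample sifter: pale green motor housing with an aluminium deck 190 mm (its x) by 300 mm (its y), fixed to the bench. Origin: centre of its underside, z up; deck top 90 mm up. On the deck: a round nest centred at (0, -68) mm and, on its +y side, the cam clamp, its knob axis at (0, 62.1) mm. Clamp parts other than the knob reach at most 24 mm above the deck.
- nest (a point): Nest centre on the deck's top, axes as the sifter's: where the centre of the brass stack's underside is when it touches both stop posts (36 mm high, rubber noses 50 mm from here, 42 deg either side of -y). The open clamp's shoe stands 7.6 mm clear of a stack that is home and pushes it the rest of the way, so it may be set down up to 5 mm short of the posts.
- cam_axis (a point): Point of the cam's axis on the deck. Under the roller pass, as the knob turns: open part, rise that pushes the shoe on to the stack, even land, V notch where the roller drops 2.5 mm, steep over-run. Moment while turning: open 0.15 Nm, rise to 0.4, land 0.2; into the notch (for 0.12 rad) it falls to about -0.3, climbing out 0.35 to 0.8. Held still, the reading lies up to 0.3 lower.
- lock_knob (a joint): Angle (rad) of the red wing knob, growing clockwise seen from above; starts between 0 and 0.2 (clamp open). The roller meets the notch's bottom at an angle anywhere between 1.7 and 2.6: the knob sits on a serrated shaft, refitted at another tooth each time. Let go within 0.1 rad of the notch's bottom it centres itself; on the land it stays; on the rise it may run back.
- knob_grip (a point): Centre of the red wing bar of the cam knob, on its axis, 139 mm above the bench. The bar is 66 mm long, 15 mm wide, 26 mm high; this point's x axis runs along it and turns with the knob. Grasp it across its width from above; under the bar 14 mm are free above the cam disc, round a 15 mm thick stem.
- roller (a point): Centre of the brass cam roller (9 mm in diameter) on the sprung follower slide, 107 mm above the bench. In the sifter's frame it moves along y: 32.6 mm with the clamp open, 18.6 mm on the cam's land, 21.1 mm when dropped into the notch, down to 11 mm when over-run.
- shoe: Domed rubber shoe, 24 mm wide, that the follower slide pushes against the brass stack on its own spring (1200 N/m). Origin: 6 mm behind the dome's tip, 17 mm above the deck. It presses with about 8 N when the roller is in the notch and 11 N on the land; at 16 N, in the over-run, the ring is crushed.
- steel_sieve: Silver-coloured sieve stack of the same shape and size as the brass one; not wanted now, leave it. Origin: centre of its underside.
- brush: Wooden-handled sieve brush, about 190 mm long, lying on the table; leave it. Origin: about the middle of its length.
- mug: White tasting mug, 76 mm wide, 78 mm high; leave it. Origin: centre of its underside.
- tea_tin: Round tea tin, 66 mm wide, 100 mm high; leave it. Origin: centre of its underside.
- bowl_a: White tasting bowl, 92 mm wide, 50 mm high; leave it. Origin: centre of its underside.
- bowl_b: Blue tasting bowl, 92 mm wide, 50 mm high; leave it. Origin: centre of its underside.
- pitcher: Glass serving pitcher with a handle, 80 mm wide, 105 mm high; leave it. Origin: centre of its underside.
Things that resemble listed ones, but are neither listed nor needed, are in the scene too. What is meant by the brass_sieve is not blue or orange, and is the larger of those in its own colour.

How it is judged:
By the outcome, as a careful person would: the job done as asked, in the order asked, and still so for the second after the job is handed in, with the robot touching nothing.
It also fails if it takes over 72 s, if anything falls off the work surface, if the arm or the gripper's body presses on something with over 40 N, if the wrist force passes 120 N, or if a joint passes its speed limit or range.

### The arm

A 6-joint arm with a two-finger parallel gripper is mounted at the origin on the work surface. World frame = base frame: x ahead of the robot, y to its left, z up, the work surface at z = 0. Lengths are in m, angles in rad, forces in N, time in s.
With the tool pointing down it reaches from about 0.4 to 0.825 m from the base axis. Payload 7 kg.
Tool frame: the origin (TCP) lies on the centre line of the jaws, within the pads' length; the fingertips stand arm.tip_reach ahead of it and the grasp point (between the pads) lies 5 mm behind it (arm.tip_reach is the distance from the TCP to the fingertips, in m); z points along the fingers, y is the line along which they close (so a half turn about z gives the same grasp; the last joint's range is limited). The gripper opens to 88 mm and grips with 3 to 60 N. Pads are 19 mm wide; open, the fingers measure 130 mm over their backs; the gripper's body (78 mm by 193 mm) begins 47 mm behind the grasp point.
Start: joints at [1.614, 0.359, 0.012, 0, -1.224, -0.288], TCP at [0.164, 0.655, 0.241] pointing down, gripper open.
Joint ranges: [-3.07, 3.07], [-1.43, 2.12], [-1.02, 1.25], [-3.03, 1.67], [-3.05, -0], [-3.03, 3.03]. Speed limits (rad/s): [2.39, 2.39, 3.01, 3.14, 3.14, 3.14].

### API

Orientations are given as [roll, pitch, yaw] about the fixed x, y, z axes, in that order (R = Rz(yaw) Ry(pitch) Rx(roll)).
In Python, from station import status, optics, order, arm gives the robot as it stands. The module is installed in compiled form; this text tells all that it offers.
- The arm moves only by the shell command python3 -m jog 'ROWS' [FORCE]. ROWS is JSON, a list of rows, each a list of 3 entries, a list of its own where there are three numbers: the gripper command: -1 is shut, 1 is fully open, values between are in proportion, then the shift along the tool's x, y, z in mm, then the turn about the tool's z in rad. A call has 1 to 20 rows; each row is the pose to reach, as a shift and turn from the pose commanded when the call began, along the tool's axes at that moment; what a row does not reach only later rows make up. A row lasts 1/8 s, in which the tool goes at most 62.5 mm and 10.7 degrees, less where a joint would pass 70% of its speed; a pose out of reach is approached as far as the arm can. A call with a gripper value outside its range is refused whole. The fingers move at their own pace and stop on an object; FORCE is the grip in N (left out, the last holds). Time passes only in rows, so rows that repeat a pose let the fingers close. It gives the time, the measured TCP pose, the force, the opening and the grip force at its end, in the units of the state.
- status.get_state(): the state, without advancing time (a new reading comes with each control period).
- optics.grab_frame(name): name is "scene" or "top" or "wrist"; returns a dict with "color" (480x640x3 uint8, red, green, blue), "mtx" (3x3 intrinsics, pixels), "cam_to_world" (4x4, takes a point from camera to world coordinates). Camera axes: x right, y down, z forward; pixel columns grow to the right and rows downward; lengths in m; the calibration is good to about 2 mm. A picture is of the moment at which its call begins. There is no depth.
- order.job_done(): hands the job in; it is judged then, once.
The state is a dict: "t": time; "q": joint angles; "qd": joint speeds; "joint_efforts": joint torques, N m; "eef_pos": TCP position; "ee_rot": TCP orientation; "force": force on the tool from outside, world axes, zero at the start; "moment": the same for the moment, N m; "width": finger opening in m; "gripper_force": force on a finger pad.
Only numpy, scipy, OpenCV 4.12 (cv2) and the standard library are available. Lean on these libraries where they do the work, as an engineer would, in place of code of your own. Each camera call takes 0.05 s, during which the arm holds its last target. There are 200 camera calls.

## Working session

There is one attempt and no reset: what is moved stays moved. The work goes in short steps, Python scripts to look and compute and a shell command to move; the robot and the scene stay as the last step left them, time stands still between calls to the robot, and variables do not carry over. Pictures are saved under pics/ and viewed, at most 10 in all, crops included, and the job is handed in when it is done.

```bash
mkdir -p pics; python3 - <<'E'
from station import status, optics, arm
import cv2,numpy as np
for n in("scene","top"):
    f=optics.grab_frame(n); cv2.imwrite(f"pics/{n}0.png",f["color"][:,:,::-1]); np.savez(f"pics/{n}0.npz",**f)
    print(n,f["mtx"].round(1).tolist(),f["cam_to_world"].round(3).tolist())
s=status.get_state();print(s, arm.tip_reach)
E
```

```text
scene [[615.9, 0.0, 317.8], [0.0, 615.9, 234.9], [0.0, 0.0, 1.0]] [[-0.131, 0.55, -0.825, 1.704], [0.991, 0.063, -0.115, 0.192], [-0.011, -0.833, -0.554, 0.879], [0.0, 0.0, 0.0, 1.0]]
top [[467.0, 0.0, 323.7], [0.0, 467.0, 237.9], [0.0, 0.0, 1.0]] [[-0.02, -0.995, 0.094, 0.447], [-1.0, 0.02, 0.004, 0.018], [-0.006, -0.094, -0.996, 1.285], [0.0, 0.0, 0.0, 1.0]]
{'t': 0.1, 'q': array([ 1.61409056e+00,  3.59314825e-01,  1.11780053e-02, -2.96589289e-04,
       -1.22413358e+00, -2.88064466e-01]), 'qd': array([ 5.53296539e-05, -1.80766588e-03,  1.77990775e-03, -1.12864242e-03,
       -8.41457090e-04, -8.63303521e-04]), 'joint_efforts': array([-1.14636037e-03, -5.84160197e+01,  2.93752617e+01,  7.01575130e+00,
        1.01533189e-02, -4.96433904e-05]), 'eef_pos': array([0.16352594, 0.65446573, 0.2397308 ]), 'ee_rot': array([ 3.14010010e+00, -1.51473107e-04, -2.44871097e-01]), 'force': array([-0.09270436, -0.16572373,  0.29116783]), 'moment': array([-0.05788552, -0.01383754,  0.04145551]), 'gripper_force': 0.0, 'width': 0.08757212577976649} 0.014
```

View pics/scene0.png

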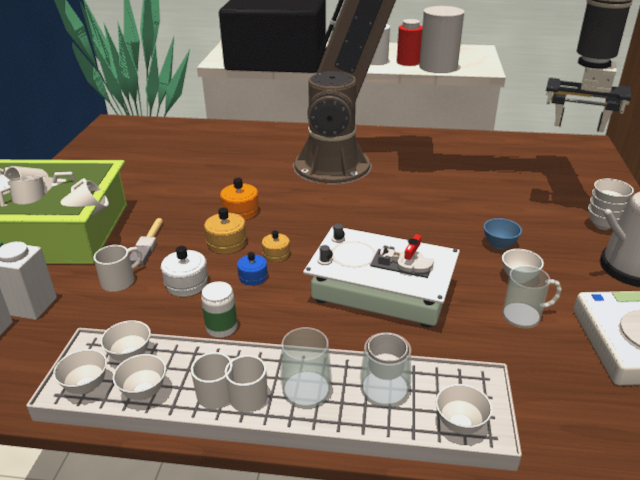

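View pics/top0.png

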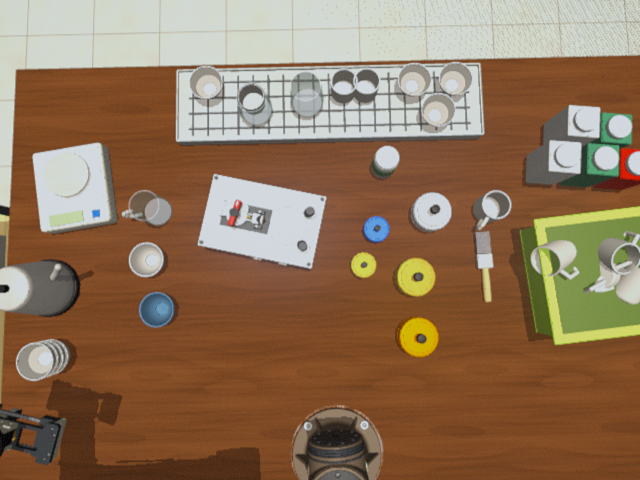

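The candidates are: orange stack, scene (240,198) / top (418,337); large brass, scene (225,230) / top (416,277); small brass, (275,245) / (363,265); blue, (252,267) / (376,229); silver, (185,270) / (431,211). The large brass one fits: it is brass-coloured and the bigger of the two in that colour. The sifter is at scene (383,270) / top (262,222), with its red knob at top (235,212). I'll confirm with an enlarged crop.

```bash
python3 - <<'E'
import cv2,numpy as np
s=cv2.imread("pics/scene0.png");t=cv2.imread("pics/top0.png")
z=lambda im,x,y,w,h,k:cv2.resize(im[y:y+h,x:x+w],None,fx=k,fy=k,interpolation=cv2.INTER_CUBIC)
a=z(s,190,170,100,75,4); b=z(t,340,240,100,75,4); c=z(s,300,220,160,120,2.5); d=z(t,195,165,133,100,3)[:300,:400]
d=cv2.resize(d,(400,300));c=cv2.resize(c,(400,300))
cv2.imwrite("pics/c1.png",np.vstack([np.hstack([a,b]),np.hstack([c,d])]))
E
```

```text
(no output)
```

View pics/c1.png

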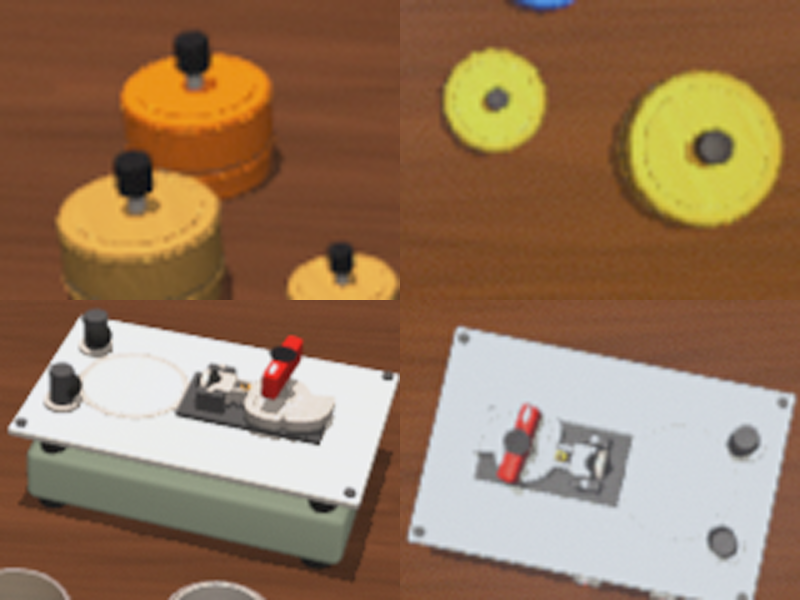

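Confirmed: the large brass stack's knob is at top (418.3,276.8) and scene (223.3,213.7). The deck bolts, posts and red bar are clear in both views, so I'll triangulate.

```bash
cat > h.py <<'E'
import numpy as np
from scipy.optimize import least_squares
def P(f):
    c=np.linalg.inv(f["cam_to_world"]); return f["mtx"]@c[:3]
def proj(f,X):
    p=P(f)@np.append(X,1); return p[:2]/p[2]
def tri(obs):
    r=lambda X:np.concatenate([proj(f,X)-uv for f,uv in obs])
    s=least_squares(r,[0.5,0,0.1]); return s.x,np.abs(s.fun).max()
def ray(f,uv,z):
    d=f["cam_to_world"][:3,:3]@np.linalg.solve(f["mtx"],[*uv,1]);o=f["cam_to_world"][:3,3]
    return o+d*(z-o[2])/d[2]
E
python3 - <<'E'
from h import *
S=dict(np.load("pics/scene0.npz"));T=dict(np.load("pics/top0.npz"))
tp=lambda x,y:(195+(x-400)/3.0075,165+(y-300)/3.); sp=lambda x,y:(x/2.5+300,(y-300)/2.5+220)
pts={"brassknob":((223.3,213.7),(418.3,276.8)),"b_hxhy":(sp(349,493),tp(463,338)),"b_hxly":(sp(21,423),tp(784,403)),"b_lxhy":(sp(388,376),tp(419,532)),
"boss":(sp(287,352),tp(517,441)),"post1":(sp(63,370),tp(745,437)),"post2":(sp(96,316),tp(723,540)),"barend_hy?":(sp(273,388),tp(530,410))}
R={}
for k,(a,b) in pts.items():
    R[k],e=tri([(S,a),(T,b)]); print(k,R[k].round(4),round(e,2))
c=(R["b_hxly"]+R["b_lxhy"])/2; y=R["b_hxhy"]-R["b_hxly"]; x=R["b_hxhy"]-R["b_lxhy"]
print(np.linalg.norm(x),np.linalg.norm(y))
yaw1=np.arctan2(-y[0],y[1]);yaw2=np.arctan2(x[1],x[0]);print("centre",c,"yaw",yaw1,yaw2)
w=(2*yaw1+yaw2)/3
for n,d in(("nest",-.068),("cam",.0621)):print(n,c[:2]+d*np.array([-np.sin(w),np.cos(w)]))
E
```

```text
brassknob [ 0.4549 -0.2171  0.0856] 0.19
b_hxhy [0.7229 0.2998 0.0893] 0.06
b_hxly [0.6599 0.0241 0.0884] 0.46
b_lxhy [0.5544 0.3384 0.0893] 0.41
boss [0.6215 0.2436 0.1528] 1.14
post1 [0.6257 0.0566 0.1226] 0.28
post2 [0.5394 0.0761 0.124 ] 0.23
barend_hy? [0.6501 0.2346 0.1355] 0.5
0.17286096144291008 0.2828094626200927
centre [0.6071354  0.18124426 0.08884433] yaw -0.2246225587721315 -0.22521394454076818
nest [0.59197612 0.11495553]
cam [0.62097939 0.24178147]
```

Heights agree with the text (knob 86 mm, deck 89 mm). I'll work out the approach shifts in tool axes, aligning the tool yaw with the sifter.

```bash
cat >> h.py <<'E'
def shift(s,tgt):
    from scipy.spatial.transform import Rotation as R
    return (R.from_euler("xyz",s["ee_rot"]).inv().apply(np.array(tgt)-s["eef_pos"])*1000).round(1)
E
python3 - <<'E'
from h import *
from station import status
s=status.get_state()
for t in([.48,.37,.27],[.5,.1,.26],[.455,-.217,.24]):print(shift(s,t))
E
```

```text
[376.  199.3 -29.9]
[460.9 456.4 -19.5]
[494.  774.8   1. ]
```

```bash
python3 -m jog '[[1,[376,199,-30],-0.02],[1,[376,199,-30],-0.02],[1,[376,199,-30],-0.02],[1,[376,199,-30],-0.02],[1,[376,199,-30],-0.02],[1,[376,199,-30],-0.02],[1,[376,199,-30],-0.02],[1,[461,456,-20],-0.02],[1,[461,456,-20],-0.02],[1,[461,456,-20],-0.02],[1,[461,456,-20],-0.02],[1,[461,456,-20],-0.02],[1,[494,775,0],-0.02],[1,[494,775,0],-0.02],[1,[494,775,0],-0.02],[1,[494,775,0],-0.02],[1,[494,775,0],-0.02],[1,[494,775,0],-0.02],[1,[494,775,0],-0.02]]'
python3 - <<'E'
from station import status, optics
import cv2,numpy as np
s=status.get_state();print(s["t"],s["q"].round(3),s["eef_pos"],s["ee_rot"])
f=optics.grab_frame("wrist"); cv2.imwrite("pics/w1.png",f["color"][:,:,::-1]); np.savez("pics/w1.npz",**f)
print(f["cam_to_world"].round(3).tolist())
E
```

```text
t: 2.48
eef_pos: [0.4546, -0.2172, 0.2402]
ee_rot: [-3.142, 0.001, -0.227]
force: [-0.6, 0.0, -0.1]
width: 0.0875
gripper_force: 0.0
2.475 [-0.055  0.076 -0.357 -0.    -1.139  1.399] [ 0.45464455 -0.21721371  0.24016999] [-3.14152854e+00  8.42925501e-04 -2.26894277e-01]
[[-0.225, -0.926, -0.303, 0.537], [-0.974, 0.214, 0.07, -0.237], [0.0, 0.311, -0.95, 0.384], [0.0, 0.0, 0.0, 1.0]]
```

View pics/w1.png

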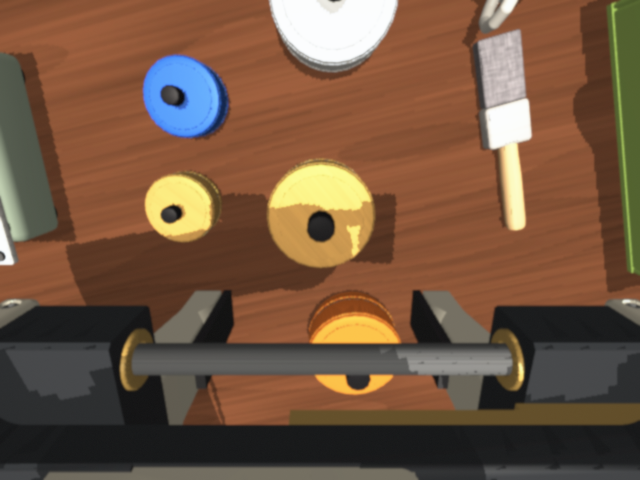

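The wrist view shows the brass stack centred at (321,215), its black knob at (320,226). The orange stack is between the fingers lower down in the picture, and the silver one is at (334,20).

```bash
python3 - <<'E'
from h import *
from station import status
s=status.get_state(); W=dict(np.load("pics/w1.npz"));S=dict(np.load("pics/scene0.npz"));T=dict(np.load("pics/top0.npz"))
g=W["color"].max(2)[195:260,290:352]; yy,xx=np.nonzero(g<60); uv=(xx.mean()+290,yy.mean()+195);print(uv,len(xx))
print(ray(W,uv,.092)); X,e=tri([(S,(223.3,213.7)),(T,(418.3,276.8)),(W,uv)]);print(X,e)
print("grasp tcp",shift(s,[X[0],X[1],.086]))
E
```

```text
(np.float64(320.5831932773109), np.float64(225.96470588235294)) 595
[ 0.45870601 -0.2178409   0.092     ]
[ 0.45668253 -0.21732678  0.08555415] 0.6453777625953308
grasp tcp [  1.9   0.5 154.4]
```

```bash
python3 -m jog '[[1,[3,0,60],0],[1,[3,0,110],0],[1,[3,0,140],0],[1,[3,0,154],0],[1,[3,0,154],0],[-1,[3,0,154],0],[-1,[3,0,154],0],[-1,[3,0,154],0],[-1,[3,0,154],0],[-1,[3,0,154],0],[-1,[3,0,154],0]]' 30
```

```text
t: 3.9
eef_pos: [0.4579, -0.2175, 0.0866]
ee_rot: [3.142, 0.0, -0.225]
force: [-0.7, -0.2, -0.0]
width: 0.0331
gripper_force: 0.0
```

```bash
python3 -m jog '[[-1,[0,0,0],0],[-1,[0,0,0],0],[-1,[0,0,0],0],[-1,[0,0,0],0]]' 30
python3 -m jog '[[-1,[0,0,-15],0],[-1,[0,0,-40],0],[-1,[0,0,-90],0],[-1,[0,0,-150],0],[-1,[0,0,-170],0],[-1,[0,0,-170],0]]'
```

```text
t: 4.4
eef_pos: [0.458, -0.2173, 0.0865]
ee_rot: [-3.141, 0.0, -0.225]
force: [0.7, 3.1, 1.0]
width: 0.0236
gripper_force: 30.0
t: 5.15
eef_pos: [0.4581, -0.2176, 0.2584]
ee_rot: [-3.141, -0.003, -0.225]
force: [0.1, 0.5, -5.6]
width: 0.0233
gripper_force: 30.0
```

The lift force of about 5.6 N matches 0.55 kg. I'll carry the stack to a spot short of the sifter and look at the posts and knob from two places.

```bash
python3 - <<'E'
from h import *
from station import status
s=status.get_state()
for t in([.48,.05,.29],[.48,.17,.29]):print(shift(s,t))
E
```

```text
[ -38.3 -265.8  -31.6]
[ -65.1 -382.7  -31.6]
```

```bash
cat > look.py <<'E'
import sys,cv2,numpy as np
from station import status,optics
n=sys.argv[1];f=optics.grab_frame("wrist");cv2.imwrite(f"pics/{n}.png",f["color"][:,:,::-1]);np.savez(f"pics/{n}.npz",**f)
s=status.get_state();print(s["t"],s["eef_pos"].round(4),s["ee_rot"].round(4))
E
python3 -m jog '[[-1,[0,-30,-15],0],[-1,[-20,-80,-30],0],[-1,[-38,-130,-32],0],[-1,[-38,-180,-32],0],[-1,[-38,-230,-32],0],[-1,[-38,-255,-32],0],[-1,[-38,-266,-32],0],[-1,[-38,-266,-32],0],[-1,[-38,-266,-32],0]]'
python3 look.py w2
python3 -m jog '[[-1,[-5,-25,0],0],[-1,[-15,-70,0],0],[-1,[-27,-105,0],0],[-1,[-27,-117,0],0],[-1,[-27,-117,0],0],[-1,[-27,-117,0],0]]'
python3 look.py w3
python3 -c "
import cv2,numpy as np
a,b=[cv2.imread(f'pics/{n}.png')[:300] for n in('w2','w3')]
cv2.imwrite('pics/c2.png',np.vstack([a,b]))"
```

```text
t: 6.28
eef_pos: [0.4797, 0.0495, 0.288]
ee_rot: [3.141, 0.001, -0.226]
force: [-0.4, -0.7, -5.2]
width: 0.0233
gripper_force: 30.0
6.325 [0.4798 0.0494 0.2882] [ 3.141e+00  7.000e-04 -2.258e-01]
t: 7.08
eef_pos: [0.4799, 0.1694, 0.2885]
ee_rot: [3.141, 0.0, -0.226]
force: [0.1, -0.0, -5.4]
width: 0.0236
gripper_force: 30.0
7.125 [0.48   0.1693 0.2885] [ 3.1413e+00  2.0000e-04 -2.2600e-01]
```

View pics/c2.png

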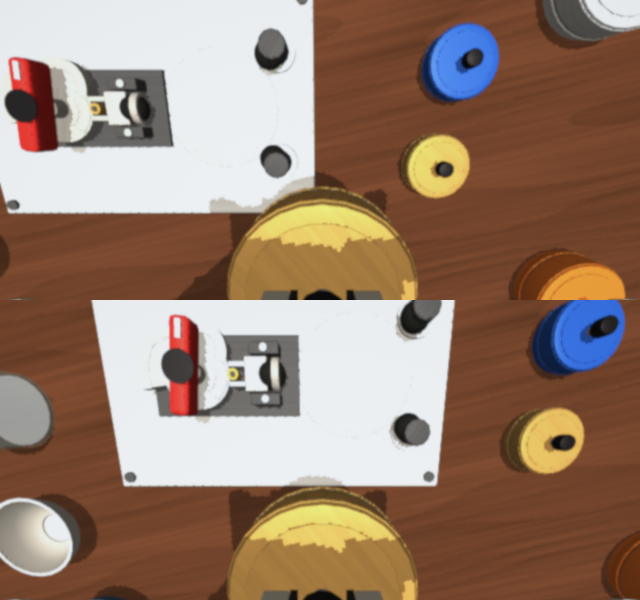

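Both views are clear: posts at w2 (272,48)/(276,160), bolts at w3 (130,177)/(429,177), nest ring near w2 (222,106), and the held lid centred at column 323. Next I'll refine by fitting dark blobs and the ring.

```bash
python3 - <<'E'
from h import *
import cv2
F={n:dict(np.load(f"pics/{n}.npz")) for n in("w2","w3")}
S=dict(np.load("pics/scene0.npz"));T=dict(np.load("pics/top0.npz"))
def blob(n,u,v,r,t=110):
    g=F[n]["color"].max(2)[v-r:v+r+1,u-r:u+r+1]; yy,xx=np.nonzero(g<t); return (xx.mean()+u-r,yy.mean()+v-r),len(xx)
for n,u,v in(("w2",13,205),("w3",130,177),("w3",429,177)):
    uv,k=blob(n,u,v,7); print(n,np.round(uv,1),k,ray(F[n],uv,.09).round(4))
# sifter frame from w3 bolts
a=ray(F["w3"],blob("w3",429,177,7)[0],.09);b=ray(F["w3"],blob("w3",130,177,7)[0],.09)
d=b-a;w=np.arctan2(-d[0],d[1]);print("len",np.linalg.norm(d),"yaw",w)
# roller & boss & bar triangulated
for nm,p,q in(("boss",(20,105),(178,66)),("roller",(96,108),(234,74)),("postN",(276,160),(412,131))):
    X,e=tri([(F["w2"],p),(F["w3"],q)]);print(nm,X.round(4),round(e,2))
c0=np.array([.6071,.1812]);R=lambda w:np.array([[np.cos(w),-np.sin(w)],[np.sin(w),np.cos(w)]])
mid=(a+b)/2; c=mid[:2]+R(w)@[.0864,0];print("centre from w3",c)
out=[]
for n in F:   # rectified deck patch in sifter frame, 3 px/mm... centred at nest estimate
    nest=c0+R(-.225)@[0,-.068]
    g=np.float32([[x,y] for x in(-70,70) for y in(-70,70)])
    src=np.float32([proj(F[n],np.append(nest+R(-.225)@(p/1000),.09)) for p in g])
    M=cv2.getPerspectiveTransform(src,(g*[2,-2]+140).astype(np.float32))
    p=cv2.cvtColor(cv2.warpPerspective(F[n]["color"],M,(280,280)),cv2.COLOR_RGB2GRAY)
    p=cv2.createCLAHE(8,(4,4)).apply(p); p=cv2.resize(p,(400,400)); cv2.drawMarker(p,(200,200),0,0,16); out.append(p)
cv2.imwrite("pics/c3.png",np.hstack(out))
E
```

```text
w2 [ 13.1 204.1] 65 [0.5582 0.3369 0.09  ]
w3 [130.2 176.5] 55 [0.5582 0.3366 0.09  ]
w3 [427.8 176.1] 34 [0.4956 0.0619 0.09  ]
len 0.28177292941160986 yaw -0.22434421735244156
boss [0.624  0.2392 0.1544] 0.62
roller [0.6174 0.2104 0.1119] 0.29
postN [0.5418 0.0752 0.1102] 1.31
centre from w3 [0.61113963 0.17999896]
```

View pics/c3.png

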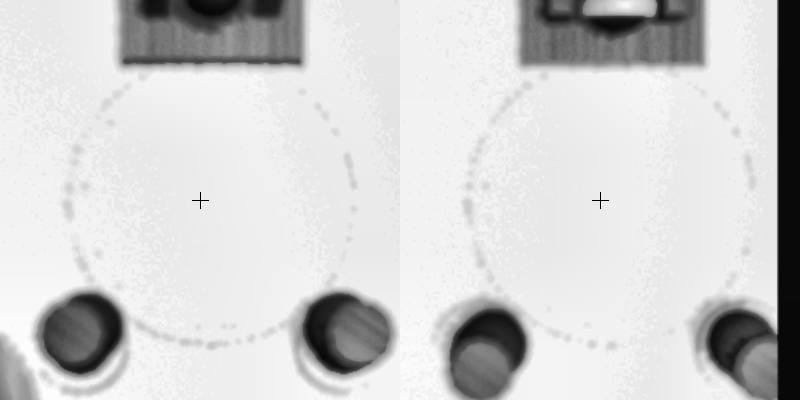

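The rectified views agree: the ring centre lies +3.7 mm x and −1 mm y of the first estimate, in the sifter frame. That is the same +4 mm bias the wrist camera gave for the stack's knob, so the grasp-to-nest displacement is consistent. I'll set the stack down 3 mm short of the posts.

```bash
python3 - <<'E'
from h import *
from station import status
s=status.get_state()
for t in([.5959,.1172,.288],[.5959,.1172,.185]):print(shift(s,t))
E
```

```text
[124.7  24.8   0.5]
[124.7  24.8 103.5]
```

```bash
python3 -m jog '[[-1,[25,5,0],0],[-1,[70,14,0],0],[-1,[110,22,0],0],[-1,[125,25,0],0],[-1,[125,25,0],0],[-1,[125,25,30],0],[-1,[125,25,60],0],[-1,[125,25,85],0],[-1,[125,25,97],0],[-1,[125,25,100],0],[-1,[125,25,100],0],[-1,[125,25,100],0]]'
python3 look.py w4
python3 - <<'E'
from h import *
from station import status,optics
s=status.get_state();print(shift(s,[.5959,.1172,.1765]))
import cv2
f=optics.grab_frame("scene");im=f["color"][:,:,::-1][200:320,290:470];cv2.imwrite("pics/s4.png",cv2.resize(im,None,fx=3.5,fy=3.5,interpolation=2)[:420])
w=cv2.imread("pics/w4.png");a=cv2.imread("pics/s4.png")
cv2.imwrite("pics/c4.png",np.hstack([cv2.resize(w[:360],(400,225)),cv2.resize(a,(400,225))]).repeat(2,0).repeat(1,1))
cv2.imwrite("pics/c4.png",np.vstack([cv2.resize(w[:300],(640,300)),a[:300,:640] if a.shape[1]>=640 else cv2.resize(a,(640,300))]))
E
```

```text
t: 8.62
eef_pos: [0.5968, 0.1184, 0.1897]
ee_rot: [-3.141, -0.001, -0.225]
force: [-0.9, -0.3, -5.8]
width: 0.0229
gripper_force: 30.0
8.675 [0.5967 0.1184 0.1895] [-3.1407e+00 -1.2000e-03 -2.2470e-01]
[-0.5  1.3 13. ]
```

View pics/c4.png

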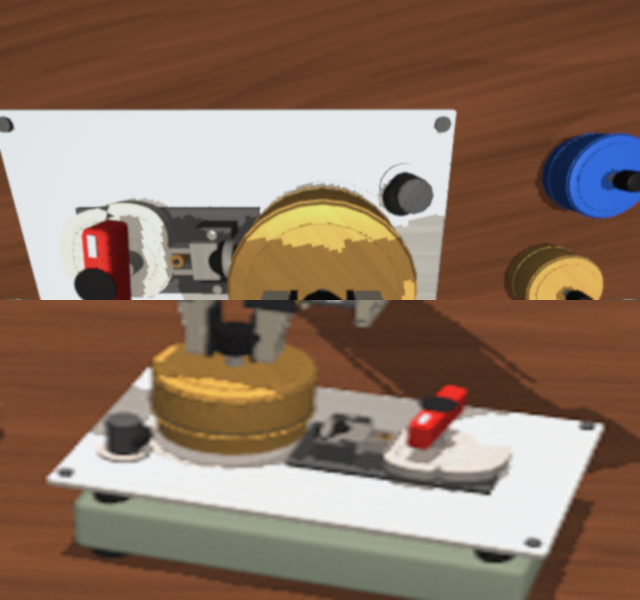

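The stack hovers just above its nest, clear of the near post (scene crop (125,437)) and the shoe. I'll lower it gently.

```bash
python3 -m jog '[[-1,[0,1,4],0],[-1,[0,1,8],0],[-1,[0,1,10],0],[-1,[0,1,11],0],[-1,[0,1,11],0]]'; python3 -m jog '[[-1,[0,0,0.5],0],[-1,[0,0,1],0],[-1,[0,0,1],0]]'
```

```text
t: 9.35
eef_pos: [0.5961, 0.1172, 0.1775]
ee_rot: [3.141, 0.0, -0.225]
force: [-0.4, -0.1, -5.4]
width: 0.0236
gripper_force: 30.0
t: 9.72
eef_pos: [0.5962, 0.1172, 0.1768]
ee_rot: [-3.141, -0.0, -0.225]
force: [-0.1, -0.7, -4.9]
width: 0.0233
gripper_force: 30.0
```

```bash
python3 -m jog '[[-1,[0,0,0.5],0],[-1,[0,0,1],0],[-1,[0,0,1],0],[-1,[0,0,1],0]]'
```

```text
t: 10.22
eef_pos: [0.5963, 0.117, 0.1766]
ee_rot: [-3.141, -0.001, -0.225]
force: [-2.3, -2.6, 5.4]
width: 0.0234
gripper_force: 30.0
```

On the deck (force reversed). Now I'll release and rise.

```bash
python3 -m jog '[[-1,[0,0,-0.5],0],[-0.2,[0,0,-0.5],0],[0.2,[0,0,-0.5],0],[0.2,[0,0,-0.5],0],[0.2,[0,0,-0.5],0],[0.2,[0,0,-20],0],[0.2,[0,0,-50],0],[0.2,[0,0,-90],0],[0.2,[0,0,-90],0],[0.2,[0,0,-90],0]]'
python3 look.py w5
python3 - <<'E'
from h import *
from station import status
s=status.get_state()
for t in([.48,.17,.29],[.48,.25,.29]):print(shift(s,t))
E
```

```text
t: 11.48
eef_pos: [0.5958, 0.1173, 0.2653]
ee_rot: [-3.141, 0.0, -0.225]
force: [0.4, 0.1, -1.3]
width: 0.0524
gripper_force: 0.0
11.525 [0.5955 0.1171 0.2647] [ 3.1411e+00  1.2000e-03 -2.2500e-01]
[-124.5  -25.8  -25.2]
[-142.3 -103.8  -25.2]
```

```bash
python3 - <<'E'
from h import *
from station import status
s=status.get_state()
for t in([.53,.22,.29],[.70,.24,.29]):print(shift(s,t))
E
python3 -m jog '[[0.2,[0,0,-25],0],[0.2,[-45,-45,-25],0],[0.2,[-85,-85,-25],0],[0.2,[-85,-85,-25],0],[0.2,[-85,-85,-25],0],[0.2,[-85,-85,-25],0]]'; python3 look.py w6
python3 - <<'E'
from h import *
from station import status
s=status.get_state();print(shift(s,[.70,.24,.29]))
E
```

```text
[-86.9 -85.7 -25.3]
[  74.4 -143.1  -25.5]
t: 12.28
eef_pos: [0.5324, 0.2182, 0.29]
ee_rot: [3.141, 0.001, -0.226]
force: [0.1, -0.5, 0.1]
width: 0.0528
gripper_force: 0.0
12.325 [0.5325 0.2181 0.2901] [ 3.1408e+00  5.0000e-04 -2.2620e-01]
[ 1.583e+02 -5.890e+01 -1.000e-01]
```

View pics/w6.png

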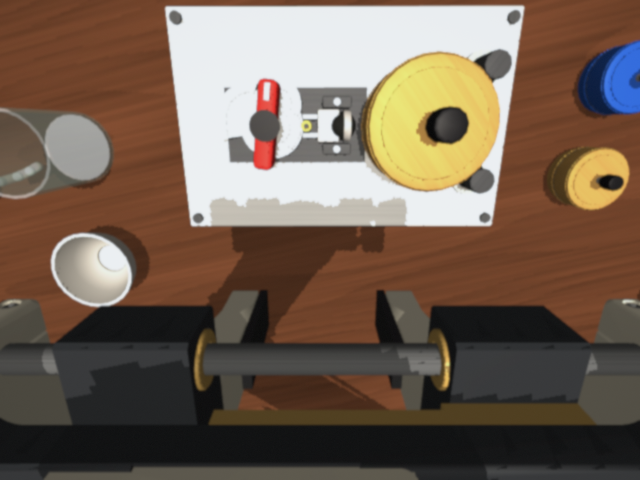

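The stack stands upright in the nest between posts (492,65)/(480,180) and the shoe at (348,125). The knob boss is at (264,125) and the bar runs (267,85)–(264,165). One view with the tool turned half round will cancel the hand-eye bias of the knob axis.

```bash
python3 -m jog '[[0.2,[20,-8,0],0.18],[0.2,[40,-15,0],0.36],[0.2,[60,-22,0],0.54],[0.2,[80,-30,0],0.72],[0.2,[100,-38,0],0.9],[0.2,[120,-45,0],1.08],[0.2,[140,-52,0],1.26],[0.2,[158,-59,0],1.44],[0.2,[158,-59,0],1.62],[0.2,[158,-59,0],1.8],[0.2,[158,-59,0],1.98],[0.2,[158,-59,0],2.16],[0.2,[158,-59,0],2.34],[0.2,[158,-59,0],2.52],[0.2,[158,-59,0],2.7],[0.2,[158,-59,0],2.88],[0.2,[158,-59,0],3.06],[0.2,[158,-59,0],3.14],[0.2,[158,-59,0],3.14]]'; python3 look.py w7
cat > kn.py <<'E'
from h import *
import cv2
def red(n):
    F=dict(np.load(f"pics/{n}.npz"));h=cv2.cvtColor(F["color"],cv2.COLOR_RGB2HSV)
    m=((h[...,1]>170)&((h[...,0]<4)|(h[...,0]>176))&(h[...,2]>90)).astype(np.uint8)
    m=cv2.morphologyEx(m,cv2.MORPH_CLOSE,np.ones((21,21)))
    k,l,st,ce=cv2.connectedComponentsWithStats(m);i=1+st[1:,4].argmax()
    return F,(l==i).astype(np.uint8),ce[i],st[i]
if __name__=="__main__":
  for n in("w6","w7"):
    F,m,c,st=red(n);r=cv2.minAreaRect(np.argwhere(m)[:,::-1].astype(np.float32))
    b=cv2.boxPoints(r);b=b[np.argsort(b[:,1])];e1,e2=b[:2].mean(0),b[2:].mean(0)
    p,q=ray(F,e1,.152),ray(F,e2,.152);d=p-q
    print(n,st,"rect",np.round(r[0],1),"rectcentre@.145",ray(F,r[0],.145).round(4),"bar angle",round(np.arctan(d[1]/d[0]),3))
    # boss: dark blob near rect centre
    u,v=map(int,r[0]);g=F["color"].max(2)[v-25:v+26,u-25:u+26];k,l,s2,ce=cv2.connectedComponentsWithStats((g<75).astype(np.uint8))
    for i in range(1,k):
        if s2[i,4]>100: uv=ce[i]+[u-25,v-25];print("  boss",uv.round(1),s2[i],ray(F,uv,.157).round(4))
E
python3 kn.py
```

```text
t: 14.7
eef_pos: [0.6997, 0.2402, 0.2901]
ee_rot: [-3.141, -0.0, 2.918]
force: [1.2, -0.5, -0.4]
width: 0.0529
gripper_force: 0.0
14.75 [0.6997 0.2404 0.2901] [-3.1412e+00 -4.0000e-04  2.9190e+00]
w6 [258  80  21  35 596] rect [268.  97.] rectcentre@.145 [0.6435 0.2331 0.145 ] bar angle -0.272
w7 [295  98  20  32 518] rect [304.5 113.2] rectcentre@.145 [0.6046 0.248  0.145 ] bar angle -0.305
```

```bash
cat > kn.py <<'E'
from h import *
import cv2,sys
for n in sys.argv[1:]:
    F=dict(np.load(f"pics/{n}.npz"));h=cv2.cvtColor(F["color"],cv2.COLOR_RGB2HSV)
    m=(h[...,1]>150)&((h[...,0]<5)|(h[...,0]>174))&(h[...,2]>60)
    u,v=proj(F,[.6235,.24,.145]).astype(int); mm=np.zeros_like(m);mm[max(v-60,0):v+60,u-60:u+60]=m[max(v-60,0):v+60,u-60:u+60]
    r=cv2.minAreaRect(np.argwhere(mm)[:,::-1].astype(np.float32))
    b=cv2.boxPoints(r);b=b[np.argsort(b[:,1])];e1,e2=b[:2].mean(0),b[2:].mean(0)
    d=ray(F,e1,.15)-ray(F,e2,.15)
    print(n,"rect",np.round(r,1) if 0 else r,"@.147",ray(F,r[0],.147).round(4),"bar",round(np.linalg.norm(d),4),round(np.arctan(d[1]/d[0]),3))
    g=F["color"].max(2)[v-25:v+26,u-25:u+26];k,l,s,ce=cv2.connectedComponentsWithStats((g<80).astype(np.uint8))
    for i in range(1,k):
        if s[i,4]>100: uv=ce[i]+[u-25,v-25];print("  boss",uv.round(1),s[i],ray(F,uv,.157).round(4))
E
python3 kn.py w6 w7
```

```text
w6 rect ((266.0910339355469, 123.9755859375), (20.798786163330078, 88.26075744628906), 3.416588306427002) @.147 [0.6253 0.2394 0.147 ] bar 0.0633 -0.336
w7 rect ((300.80975341796875, 140.0458221435547), (19.850221633911133, 85.46283721923828), 7.016501426696777) @.147 [0.6229 0.2406 0.147 ] bar 0.0629 -0.369
  boss [305.9 147.6] [ 20  21  20  21 257] [0.6288 0.2437 0.157 ]
```

Averaging the two opposed views puts the knob axis at (0.6241, 0.2400) and the bar at yaw of about −0.34.

```bash
python3 - <<'E'
from h import *
from station import status
s=status.get_state();print(shift(s,[.6241,.24,.29]),s["q"].round(2))
E
```

```text
[ 73.6 -17.    0.2] [ 0.59  0.45  0.26  0.   -1.38 -2.39]
```

```bash
python3 -m jog '[[0.2,[15,-3,0],-0.18],[0.2,[30,-7,0],-0.36],[0.2,[45,-10,0],-0.54],[0.2,[60,-14,0],-0.72],[0.2,[74,-17,0],-0.9],[0.2,[74,-17,0],-1.08],[0.2,[74,-17,0],-1.26],[0.2,[74,-17,0],-1.44],[0.2,[74,-17,0],-1.62],[0.2,[74,-17,0],-1.8],[0.2,[74,-17,0],-1.98],[0.2,[74,-17,0],-2.16],[0.2,[74,-17,0],-2.34],[0.2,[74,-17,0],-2.52],[0.2,[74,-17,0],-2.7],[0.2,[74,-17,0],-2.88],[0.2,[74,-17,0],-3.02],[0.2,[74,-17,0],-3.02],[0.2,[74,-17,0],-3.02]]'
python3 - <<'E'
from h import *
from station import status
s=status.get_state();print(shift(s,[.6241,.24,.136]),s["q"].round(2),s["moment"])
E
```

```text
t: 17.12
eef_pos: [0.6235, 0.2409, 0.2905]
ee_rot: [3.142, 0.0, -0.347]
force: [-1.1, -0.6, 0.6]
width: 0.0523
gripper_force: 0.0
[  0.9   0.6 154.5] [ 0.66  0.32  0.07 -0.   -1.32  0.56] [-0.01321466  0.01963096  0.0470404 ]
```

```bash
python3 -m jog '[[0.2,[1,1,55],0],[0.2,[1,1,105],0],[0.2,[1,1,140],0],[0.2,[1,1,154],0],[0.2,[1,1,154],0],[0.2,[1,1,154],0]]' 20
python3 -m jog '[[-1,[0,0,0],0],[-1,[0,0,0],0],[-1,[0,0,0],0],[-1,[0,0,0],0],[-1,[0,0,0],0],[-1,[0,0,0],0]]' 20
python3 - <<'E'
from station import status
for i in range(3):
    s=status.get_state();print(s["force"].round(2),s["moment"].round(3),s["ee_rot"].round(3))
E
```

```text
t: 17.88
eef_pos: [0.625, 0.2404, 0.1384]
ee_rot: [-3.14, -0.002, -0.345]
force: [-1.4, -1.2, -0.1]
width: 0.0526
gripper_force: 0.0
t: 18.62
eef_pos: [0.6244, 0.241, 0.1367]
ee_rot: [-3.14, -0.001, -0.344]
force: [0.9, 4.4, -1.4]
width: 0.0147
gripper_force: 20.0
[ 0.86  4.4  -1.45] [ 1.754 -0.236 -0.015] [-3.14e+00 -1.00e-03 -3.44e-01]
[ 0.86  4.4  -1.45] [ 1.754 -0.236 -0.015] [-3.14e+00 -1.00e-03 -3.44e-01]
[ 0.86  4.4  -1.45] [ 1.754 -0.236 -0.015] [-3.14e+00 -1.00e-03 -3.44e-01]
```

Gripped (14.7 mm wide). Now I'll turn clockwise (positive tool z) through the open part and the rise, watching the moment.

```bash
cat > mz.py <<'E'
from station import status
s=status.get_state();print("   Mz %.3f yaw %.3f F %s M %s"%(s["moment"][2],s["ee_rot"][2],s["force"].round(1),s["moment"].round(2)))
E
python3 -m jog '[[-1,[0,0,0],0.08],[-1,[0,0,0],0.16],[-1,[0,0,0],0.24],[-1,[0,0,0],0.32],[-1,[0,0,0],0.4]]' 30 | tail -4; python3 mz.py
```

```text
ee_rot: [-3.139, 0.0, -0.746]
force: [1.4, 5.9, -1.7]
width: 0.0147
gripper_force: 30.0
   Mz 0.256 yaw -0.746 F [ 1.4  5.9 -1.7] M [ 1.88 -0.43  0.26]
```

```bash
python3 -m jog '[[-1,[0,0,0],0.08],[-1,[0,0,0],0.16],[-1,[0,0,0],0.24],[-1,[0,0,0],0.32],[-1,[0,0,0],0.4]]' >/dev/null; python3 mz.py
python3 -m jog '[[-1,[0,0,0],0.08],[-1,[0,0,0],0.16],[-1,[0,0,0],0.24]]' > /dev/null; python3 mz.py
python3 -m jog '[[-1,[0,0,0],0.08],[-1,[0,0,0],0.16],[-1,[0,0,0],0.24]]' ; python3 mz.py
```

```text
Mz 0.414 yaw -1.146 F [ 2.9  6.1 -2.5] M [ 2.03 -0.95  0.41]
   Mz 0.661 yaw -1.386 F [ 3.2  6.7 -2.8] M [ 2.21 -1.    0.66]
t: 20.62
eef_pos: [0.625, 0.2415, 0.1367]
ee_rot: [-3.139, 0.002, -1.626]
force: [2.9, 6.6, -2.1]
width: 0.0147
gripper_force: 30.0
   Mz 0.022 yaw -1.626 F [ 2.9  6.6 -2.1] M [ 2.38 -1.25  0.02]
```

```bash
python3 -m jog '[[-1,[0,0,0],0.02],[-1,[0,0,0],0.04]]' >/dev/null; python3 mz.py
python3 -m jog '[[-1,[0,0,0],0.02],[-1,[0,0,0],0.04]]' >/dev/null; python3 mz.py
python3 -m jog '[[-1,[0,0,0],0.02],[-1,[0,0,0],0.04]]'>/dev/null ; python3 mz.py
```

```text
Mz 0.153 yaw -1.664 F [ 3.2  5.6 -2.3] M [ 2.18 -1.13  0.15]
   Mz 0.228 yaw -1.704 F [ 2.5  8.1 -2.6] M [ 2.1  -1.11  0.23]
   Mz 0.240 yaw -1.744 F [ 3.5  6.1 -3. ] M [ 2.2  -1.2   0.24]
```

That reads as the land (about 0.2 Nm). I'll continue in small steps.

```bash
python3 -m jog '[[-1,[0,0,0],0.02],[-1,[0,0,0],0.04]]' >/dev/null; python3 mz.py
python3 -m jog '[[-1,[0,0,0],0.02],[-1,[0,0,0],0.04]]' >/dev/null; python3 mz.py
python3 -m jog '[[-1,[0,0,0],0.02],[-1,[0,0,0],0.04]]'>/dev/null ; python3 mz.py
```

```text
Mz 0.196 yaw -1.784 F [ 4.1  5.3 -2.6] M [ 2.14 -1.22  0.2 ]
   Mz 0.229 yaw -1.824 F [ 4.8  6.3 -2.2] M [ 2.09 -1.23  0.23]
   Mz 0.173 yaw -1.864 F [ 3.7  6.8 -2.9] M [ 2.11 -1.32  0.17]
```

```bash
python3 -m jog '[[-1,[0,0,0],0.02],[-1,[0,0,0],0.04]]' >/dev/null; python3 mz.py
```

```text
Mz 0.249 yaw -1.905 F [ 4.6  6.1 -3. ] M [ 2.14 -1.34  0.25]
```

```bash
python3 -m jog '[[-1,[0,0,0],0.02],[-1,[0,0,0],0.04]]' >/dev/null; python3 mz.py
python3 -m jog '[[-1,[0,0,0],0.02],[-1,[0,0,0],0.04]]' >/dev/null; python3 mz.py
python3 -m jog '[[-1,[0,0,0],0.02],[-1,[0,0,0],0.04]]'>/dev/null ; python3 mz.py
```

```text
Mz 0.205 yaw -1.944 F [ 4.   5.6 -2.9] M [ 2.12 -1.41  0.21]
   Mz 0.241 yaw -1.984 F [ 3.9  4.8 -3.4] M [ 2.12 -1.45  0.24]
   Mz 0.193 yaw -2.024 F [ 4.5  5.8 -3.3] M [ 2.06 -1.47  0.19]
```

```bash
python3 -m jog '[[-1,[0,0,0],0.02],[-1,[0,0,0],0.04]]' >/dev/null; python3 mz.py
python3 -m jog '[[-1,[0,0,0],0.02],[-1,[0,0,0],0.04]]' >/dev/null; python3 mz.py
python3 -m jog '[[-1,[0,0,0],0.02],[-1,[0,0,0],0.04]]'>/dev/null ; python3 mz.py
```

```text
Mz 0.158 yaw -2.064 F [ 4.2  6.1 -3.7] M [ 2.06 -1.48  0.16]
   Mz 0.120 yaw -2.105 F [ 4.7  5.2 -2.9] M [ 2.1  -1.47  0.12]
   Mz -0.016 yaw -2.145 F [ 4.7  6.4 -2. ] M [ 2.02 -1.53 -0.02]
```

The moment is falling: entering the notch.

```bash
python3 -m jog '[[-1,[0,0,0],0.015],[-1,[0,0,0],0.03]]' >/dev/null; python3 mz.py
```

```text
Mz -0.183 yaw -2.175 F [ 3.9  5.9 -2.9] M [ 2.04 -1.56 -0.18]
```

```bash
python3 -m jog '[[-1,[0,0,0],0.015],[-1,[0,0,0],0.03]]' >/dev/null; python3 mz.py
```

```text
Mz -0.095 yaw -2.205 F [ 4.6  5.2 -2.5] M [ 1.98 -1.55 -0.09]
```

```bash
python3 -m jog '[[-1,[0,0,0],0.01],[-1,[0,0,0],0.02]]' >/dev/null; python3 mz.py
```

```text
Mz 0.158 yaw -2.224 F [ 5.2  6.  -4.3] M [ 2.01 -1.67  0.16]
```

The moment swung from −0.18 back to +0.16, so the roller is at the notch bottom. I'll let go and rise.

```bash
python3 -m jog '[[-0.3,[0,0,0],0],[0,[0,0,0],0],[0,[0,0,0],0],[0,[0,0,0],0],[0,[0,0,-15],0],[0,[0,0,-40],0],[0,[0,0,-90],0],[0,[0,0,-150],0],[0,[0,0,-150],0],[0,[0,0,-150],0]]'; python3 mz.py
python3 - <<'E'
from h import *
from station import status
s=status.get_state();print(shift(s,[.50,.19,.29]))
E
```

```text
t: 25.88
eef_pos: [0.6238, 0.2398, 0.2876]
ee_rot: [-3.142, 0.001, -2.225]
force: [-0.0, 0.5, 0.1]
width: 0.044
gripper_force: 0.0
   Mz 0.004 yaw -2.225 F [-0.   0.5  0.1] M [ 0.17 -0.05  0.  ]
[114.9  67.9  -2.6]
```

```bash
python3 -m jog '[[0,[20,16,0],-0.18],[0,[40,32,0],-0.36],[0,[60,48,0],-0.54],[0,[73,59,0],-0.72],[0,[73,59,0],-0.9],[0,[73,59,0],-1.08],[0,[73,59,0],-1.26],[0,[73,59,0],-1.44],[0,[73,59,0],-1.62],[0,[73,59,0],-1.8],[0,[73,59,0],-2.0],[0,[73,59,0],-2.0],[0,[73,59,0],-2.0]]'; python3 look.py w8
python3 kn.py w8
python3 - <<'E'
import cv2,numpy as np
w=cv2.imread("pics/w8.png")[0:240,140:540];cv2.imwrite("pics/c8.png",cv2.resize(w,None,fx=2,fy=2,interpolation=2))
E
```

```text
t: 27.5
eef_pos: [0.5325, 0.2176, 0.286]
ee_rot: [3.141, 0.001, -0.229]
force: [0.6, -0.3, 0.4]
width: 0.0436
gripper_force: 0.0
27.55 [0.5326 0.2176 0.2861] [ 3.1409e+00  5.0000e-04 -2.2820e-01]
w8 rect ((262.2222900390625, 125.6715316772461), (89.3897476196289, 20.16073989868164), 25.559965133666992) @.147 [0.6247 0.2411 0.147 ] bar 0.0644 0.907
```

View pics/c8.png

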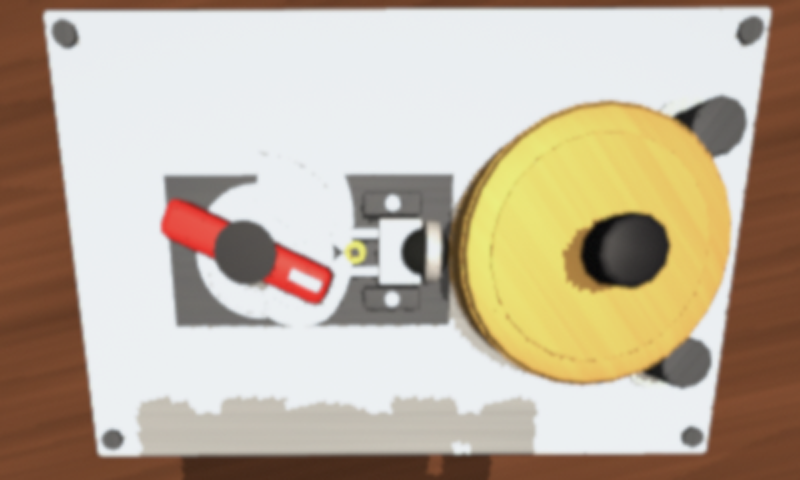

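The crop shows the brass roller (355,252) seated in the cam's V notch, the shoe against the stack, and the stack upright against both posts. A quick numeric check of the roller follows.

```bash
python3 - <<'E'
from h import *
w=-.2245;c=np.array([.6105,.1798]);R=np.array([[np.cos(w),-np.sin(w)],[np.sin(w),np.cos(w)]])
for n,uv,z in(("w6",(306,126.5),.1115),("w8",(317.5,126),.1115),("w8",(140+628/2,250/2),.188),("w6",(448,125),.188)):
    print(n,(R.T@(ray(dict(np.load(f"pics/{n}.npz")),uv,z)[:2]-c)*1000).round(1))
E
```

```text
w6 [-0.7 32.5]
w8 [-0.2 21.9]
w8 [  0.1 -66.4]
w6 [  0.2 -63.1]
```

The roller is at 21.9 mm (open view: 32.5), which fits the notch at 21.1 rather than the land at 18.6. The stack has been pushed about 3 mm home.

```bash
python3 -c "
from station import order
print(order.job_done())"
```

```text
the job is handed in; nothing more can be done
None
```

The brass stack stands upright in the nest against both posts, the clamp roller is seated in the cam notch, the knob is released with the robot touching nothing, and the job was handed in at about 28 s of the 72 s allowed.

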